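# Point out the open flask and its stopper

### The job

One of the three flasks in the fume cupboard has been left without its stopper. Press the call button all the way down and let it go, so that the technician looks over; then point out the open flask by holding your fingertips two or three centimetres above the middle of its mouth for two seconds; then point in the same way at the middle of the top of the spare stopper on the tray that fits that mouth, and finish there, still pointing. Do not touch or shift any flask, any stopper or the tray.

Things in the scene. Friction and masses are not known exactly. Their poses are not given: they have to be found in the camera images.
- call (a joint): the call button's travel in m: 0 released, 0.006 fully down; springs back, about 5 N holds it fully down
- call_top (a point): middle of the top face of the call button: a white round cap 36 mm across in a small grey housing fixed to the bench; it is pressed straight down
- flask_open: the flask without a stopper: conical laboratory flask of clear glass, 140 mm tall, 84 mm across the foot, neck 35 mm across, rim 41 mm; loose, stands upright; origin: centre of the underside, z up
- open_mouth (a point): middle of the open flask's mouth (28 mm bore at the neck), level with its rim, 140 mm above the bench
- flask_a: one of the two closed flasks (a brick-red stopper stands 22 mm out of its mouth, top at 162 mm): conical laboratory flask of clear glass, 140 mm tall, 84 mm across the foot, neck 35 mm across, rim 41 mm; loose, stands upright; origin: centre of the underside, z up
- flask_b: the other closed flask, just like flask_a (top at 162 mm): conical laboratory flask of clear glass, 140 mm tall, 84 mm across the foot, neck 35 mm across, rim 41 mm; loose, stands upright; origin: centre of the underside, z up
- tray: shallow white tray, 100 x 270 mm, 14 mm high, walls and floor 4 mm thick, fixed to the bench; origin: centre of the underside, long side along its y. The three spare stoppers stand on it in a row along y, about 85 mm apart, in any order
- stopper_medium: loose brick-red rubber stopper standing on its wide end on the tray, narrow end up; 34 mm across the wide end, 26 mm across the narrow end, 30 mm tall; origin: centre of the underside, z up. The one that fits the open flask, same as the stoppers in the closed flasks
- stopper_medium_top (a point): middle of the medium stopper's top face, 30 mm above its underside
- stopper_small: loose brick-red rubber stopper standing on its wide end on the tray, narrow end up; 18 mm across the wide end, 14 mm across the narrow end, 22 mm tall; origin: centre of the underside, z up. Too small: it would fall through
- stopper_large: loose brick-red rubber stopper standing on its wide end on the tray, narrow end up; 56 mm across the wide end, 46 mm across the narrow end, 36 mm tall; origin: centre of the underside, z up. Too large to enter
Not all that is in view belongs to the job. Of the things shaped like the part that bears call, the grey one is meant.

How it is judged:
By the outcome, as a careful person would: the job done as asked, in the order asked, and still so for the second after the job is handed in, with the robot touching nothing.
It also fails if it takes over 53 s, if anything falls off the work surface, if the arm or the gripper's body presses on something with over 40 N, if the wrist force passes 120 N, or if a joint passes its speed limit or range.

### The arm

A 6-joint arm with a two-finger parallel gripper is mounted at the origin on the work surface. World frame = base frame: x ahead of the robot, y to its left, z up, the work surface at z = 0. Lengths are in m, angles in degrees, forces in N, time in s.
With the tool pointing down it reaches from about 0.25 to 0.775 m from the base axis. Payload 8.9 kg.
Tool frame: the origin (TCP) lies between the finger pads; the fingertips stand ahead of it and the grasp point (between the pads) lies 2 mm behind it (robot.tcp_to_tips is the z of the fingertips in the tool frame, in m); z points along the fingers, y is the line along which they close (so a half turn about z gives the same grasp; the last joint's range is limited). The gripper opens to 85 mm and grips with 20 to 120 N. Pads are 22 mm wide; open, the fingers measure 114 mm over their backs; the gripper's body (76 mm by 85 mm) begins 54 mm behind the grasp point. The pads swing forward as they close: fully open they stand 13 mm farther back than shut.
Start: joints at [-7.981, 16.656, -8.789, 64.555, 0, 82.019], TCP at [0.525, 0, 0.248] pointing down, gripper open.
Joint ranges: [-144.48, 144.48], [-52.06, 99.96], [-74.48, 78.29], [-112.23, 115.85], [-86.99, 84.42], [-180, 180]. Speed limits (degrees/s): [127.2, 127.2, 159.86, 180, 180, 180].

### API

Orientations are given as [roll, pitch, yaw] about the fixed x, y, z axes, in that order (R = Rz(yaw) Ry(pitch) Rx(roll)).
In Python, from rig import robot gives the robot as it stands. The module is installed in compiled form; this text tells all that it offers.
- The arm moves only by the tool carry_out, never from a script. Its argument "motion" is a list of rows, each a list of 2 entries, a list of its own where there are three numbers: the shift along the tool's x, y, z in mm, then the turn, a rotation vector about the tool's x, y, z in degrees. A call has 1 to 20 rows; each row is the pose to reach, as a shift and turn from the pose commanded when the call began, along the tool's axes at that moment; what a row does not reach only later rows make up. A row lasts 1/12 s, in which the tool goes at most 41.7 mm and 7.16 degrees, less where a joint would pass 70% of its speed; a pose out of reach is approached as far as the arm can. A call with a gripper value outside its range is refused whole. "grip" is the opening, from -1 (shut) to 1 (fully open), so that 0 is half open, set as the call begins (left out, the last holds). The fingers move at their own pace and stop on an object; "newtons" is the grip in N (left out, the last holds). Time passes only in rows, so rows that repeat a pose let the fingers close. It gives the time, the measured TCP pose, the force, the opening and the grip force at its end, in the units of the state.
- robot.get_state(): the state, without advancing time (a new reading comes with each control period).
- robot.snapshot(name): name is "scene" or "side" or "wrist"; returns a dict with "image" (420x560x3 uint8, red, green, blue), "z_map" (420x560 float32, m along the optical axis (not along the pixel's ray), 0 where there is no reading), "mtx" (3x3 intrinsics, pixels), "view" (4x4, takes a point from world to camera coordinates). Camera axes: x right, y up, looking along -z (the intrinsics and any distortion apply to the point x, -y, -z); pixel columns grow to the right and rows downward; lengths in m; the calibration is good to about 2 mm. A picture is of the moment at which its call begins.
- robot.sign_off(): hands the job in; it is judged then, once.
Trained networks look in the newest picture that a camera, given by its name, has taken for a name from the list of things; names that differ only in an ending like _2 or _b are one class to them, and where a whole thing is asked for, a point or a joint stands for the part that bears it (a point fixed in the world has none). Each returns a list of dicts, best first, with "conf" (0 to 1); they miss things now and then, are a little off and sometimes report something else, mostly with a low value. They report only what shows in the picture. A call takes as long as a camera call. They do not tell look-alikes from the thing itself.
- robot.boxes_of(camera, label): "at" ([x, y, z] in m, in world coordinates, good to about 4 mm: the middle of the surface that is visible of it).
- robot.landmark_of(camera, label): "at" ([x, y, z] in m, in world coordinates, good to about 4 mm: a listed point, or the origin of a listed thing).
The state is a dict: "clock": time; "qpos": joint angles; "qvel": joint speeds; "tau": joint torques, N m; "tool_pos": TCP position; "tcp_rot": TCP orientation; "ft_force": force on the tool from outside, world axes, zero at the start; "ft_torque": the same for the moment, N m; "opening": finger opening in m; "grasp_force": force on a finger pad.
Only numpy, scipy, OpenCV 4.12 (cv2) and the standard library are available. Lean on these libraries where they do the work, as an engineer would, in place of code of your own. Each camera call takes 0.05 s, during which the arm holds its last target. There are 200 camera calls.

## Working session

There is one attempt and no reset: what is moved stays moved. The work goes in short steps, Python scripts to look and compute and a tool call to move; the robot and the scene stay as the last step left them, time stands still between calls to the robot, and variables do not carry over. Pictures are saved under pics/ and viewed, at most 10 in all, crops included, and the job is handed in when it is done.

Besides the shell and the picture viewer there is one more tool, called after "Emit:" as a command line: name --argument value ..., lists and objects as JSON in quotes. carry_out: Moves the arm, as the interface text tells. Its arguments: {"type":"object","properties":{"motion":{"type":"array","items":{"type":"array"}},"grip":{"type":"number"},"newtons":{"type":"number"}},"required":["motion"]}

```bash
mkdir -p pics
python3 - <<'E'
from rig import robot
import cv2,numpy as np
print(robot.get_state(), robot.tcp_to_tips)
ims=[]
for c in ["scene","side"]:
    s=robot.snapshot(c); cv2.imwrite(f"pics/{c}0.png",s["image"][:,:,::-1])
    np.savez(f"{c}0.npz",**s)
    for l in ["call_top","open_mouth","flask_open","flask_a","stopper_medium_top","stopper_small","stopper_large","tray"]:
        print(c,l,[(np.round(d["at"],3).tolist(),round(d["conf"],2)) for d in robot.landmark_of(c,l)])
    print(c,"call",[(np.round(d["at"],3).tolist(),round(d["conf"],2)) for d in robot.boxes_of(c,"call")])
E
```

```text
{'clock': 0.0, 'qpos': array([-7.98115678e+00,  1.66879984e+01, -8.82802232e+00,  6.45557185e+01,
       -3.61928243e-05,  8.20184735e+01]), 'qvel': array([ 0.00233644, -0.00423996,  0.07857958,  0.05958822,  0.00407906,
        0.04524834]), 'tau': array([-3.46096487e-03, -5.37150800e+01,  3.31364536e+01,  1.60375424e-02,
       -3.39078597e-04,  1.08972756e-05]), 'tool_pos': array([5.24605546e-01, 6.02643650e-05, 2.47760574e-01]), 'tcp_rot': array([-1.79928951e+02, -9.92542233e-03,  9.00003636e+01]), 'ft_force': array([ 0.24616076, -0.00400824,  0.4070268 ]), 'ft_torque': array([ 0.01425451,  0.03311256, -0.0313685 ]), 'grasp_force': 0.0, 'opening': 0.08546212800010738} 0.017
scene call_top [([0.462, 0.077, 0.02], 0.74), ([0.462, 0.178, 0.024], 0.61), ([0.505, 0.275, 0.022], 0.52), ([0.375, 0.243, 0.024], 0.48)]
scene open_mouth [([0.636, -0.008, 0.141], 0.74), ([0.458, -0.18, 0.004], 0.33)]
scene flask_open [([0.642, -0.004, 0.0], 0.96)]
scene flask_a [([0.62, -0.205, -0.0], 0.92), ([0.641, 0.204, 0.0], 0.58)]
scene stopper_medium_top [([0.45, -0.269, 0.035], 0.76)]
scene stopper_
[... 215 characters left out ...]
, 0.174, 0.018], 0.54), ([0.378, 0.242, 0.023], 0.51), ([0.509, 0.269, 0.022], 0.42)]
side call_top [([0.508, 0.274, 0.016], 0.64), ([0.375, 0.244, 0.026], 0.6), ([0.46, 0.078, 0.024], 0.58), ([0.462, 0.176, 0.021], 0.44)]
side open_mouth [([0.641, -0.004, 0.14], 0.72)]
side flask_open [([0.643, -0.003, -0.002], 0.98)]
side flask_a [([0.64, 0.2, -0.002], 0.85), ([0.619, -0.212, -0.003], 0.63)]
side stopper_medium_top [([0.45, -0.27, 0.036], 0.53)]
side stopper_small [([0.464, 0.176, 0.021], 0.74), ([0.453, -0.181, 0.004], 0.55)]
side stopper_large [([0.478, -0.103, 0.003], 0.86)]
side tray [([0.458, -0.182, 0.003], 0.69)]
side call [([0.459, 0.173, 0.021], 0.52), ([0.463, 0.07, 0.02], 0.52)]
```

View pics/scene0.png

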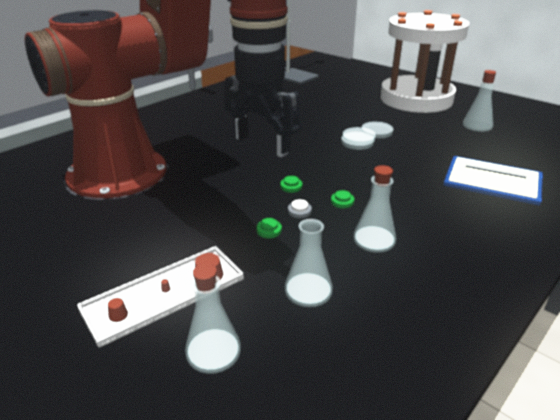

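View pics/side0.png

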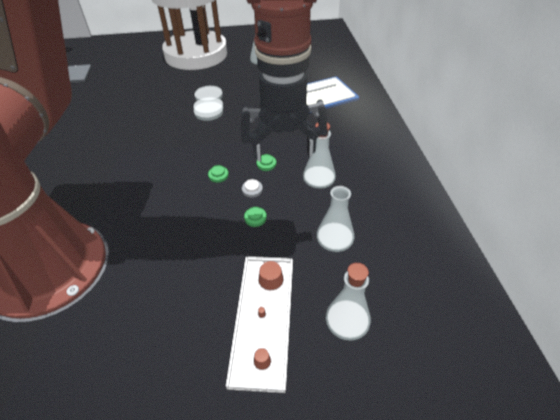

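The scene view shows the grey-housed button at (300,207), among green ones, the open flask's mouth at (311,228), and the medium stopper at (117,305). The side view has the same three at (252,187), (341,194) and (262,356). I'll refine these positions with depth and triangulation.

Run:
```python
import numpy as np,cv2
S={c:dict(np.load(c+"0.npz")) for c in("scene","side")}
F=np.diag([1,-1,-1,1.])
def proj(s,P):
    q=(F@s["view"]@np.append(P,1))[:3]; q=s["mtx"]@q; return q[:2]/q[2]
cand={"call":[.462,.177,.022],"mouth":[.640,-.005,.14],"med":[.45,-.27,.035]}
for k,P in cand.items(): print(k,{c:proj(s,P).round(1).tolist() for c,s in S.items()})
def cloud(s):
    v,u=np.mgrid[:420,:560]; z=s["z_map"]; 
    p=np.linalg.inv(s["mtx"])@np.stack([u.ravel(),v.ravel(),np.ones(u.size)])*z.ravel()
    w=np.linalg.inv(F@s["view"])@np.vstack([p,np.ones(u.size)])
    return w[:3].T, s["image"].reshape(-1,3).astype(int), z.ravel()>0
for c,s in S.items():
    w,rgb,ok=cloud(s); r,g,b=rgb.T
    for k,rad in(("call",.035),("med",.025),("mouth",.03)):
        m=ok&(np.hypot(*(w[:,:2]-cand[k][:2]).T)<rad)
        if k=="call": m&=(w[:,2]>.005)&(abs(r-g)<40)
        elif k=="med": m&=(r>1.6*g)
        else: m&=(abs(w[:,2]-.137)<.01)
        q=w[m]; zt=np.percentile(q[:,2],95) if len(q) else 0
        t=q[q[:,2]>zt-.004]
        print(c,k,len(q),"ztop",zt.round(4),"n",len(t),"mean",t.mean(0).round(4),"mid",((t.max(0)+t.min(0))/2).round(4),"ext",np.ptp(t,axis=0).round(3))
im=[]
for c,s in S.items():
    row=[]
    for k,P in cand.items():
        u,v=proj(s,P); i=s["image"][:,:,::-1].copy()
        p=cv2.getRectSubPix(i,(52,56),(float(u),float(v))); p=cv2.resize(p,None,fx=5,fy=5,interpolation=cv2.INTER_CUBIC)
        cv2.drawMarker(p,(130,140),(255,255,0),0,12,1); row.append(p)
    im.append(np.hstack(row))
cv2.imwrite("pics/crops.png",np.vstack(im))
```

```text
call {'scene': [299.8, 202.1], 'side': [252.1, 183.7]}
mouth {'scene': [311.9, 224.8], 'side': [341.9, 192.5]}
med {'scene': [116.7, 300.7], 'side': [263.5, 352.6]}
scene call 299 ztop 0.0224 n 117 mean [0.4641 0.1723 0.0212] mid [0.463  0.1737 0.0213] ext [0.036 0.037 0.005]
scene med 301 ztop 0.0346 n 112 mean [ 0.4522 -0.2746  0.0333] mid [ 0.4507 -0.275   0.0331] ext [0.021 0.023 0.005]
scene mouth 320 ztop 0.1399 n 147 mean [ 0.638  -0.0065  0.1385] mid [ 0.6386 -0.0066  0.1384] ext [0.041 0.041 0.005]
side call 259 ztop 0.0234 n 106 mean [0.46   0.1733 0.0219] mid [0.4603 0.1747 0.0221] ext [0.033 0.037 0.005]
side med 67 ztop 0.0303 n 21 mean [ 0.4453 -0.2833  0.0289] mid [ 0.4453 -0.2828  0.0296] ext [0.023 0.007 0.006]
side mouth 207 ztop 0.1408 n 100 mean [ 0.6373 -0.0045  0.1393] mid [ 0.6363 -0.0072  0.1398] ext [0.039 0.04  0.006]
```

View pics/crops.png

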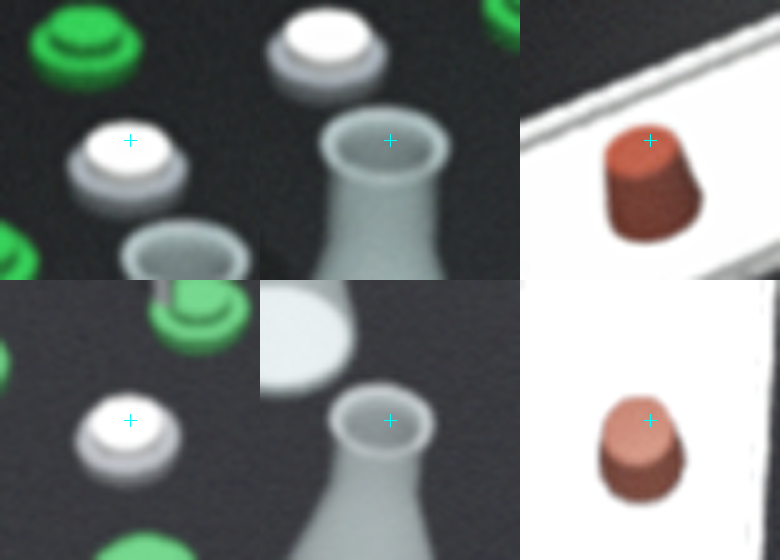

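Run:
```python
import numpy as np,cv2
S=[dict(np.load(c+"0.npz")) for c in("scene","side")]
F=np.diag([1,-1,-1,1.])
P=[s["mtx"]@(F@s["view"])[:3] for s in S]
for k,a,b in(("call",(299.4,203.7),(251.3,184.1)),("mouth",(310.7,226.2),(340.3,192.3)),("med",(115.1,302.7),(261.1,354.8))):
    x=cv2.triangulatePoints(P[0],P[1],np.array(a),np.array(b))[:,0]; x=x[:3]/x[3]
    e=[np.round((q@np.append(x,1))[:2]/(q@np.append(x,1))[2]-o,1).tolist() for q,o in zip(P,(a,b))]
    print(k,x.round(4),e)
```

```text
call [0.4599 0.1791 0.0168] [[0.2, -0.4], [0.0, 0.6]]
mouth [ 0.6374 -0.0034  0.1366] [[0.5, -0.8], [0.0, 1.0]]
med [ 0.4455 -0.2713  0.0288] [[0.2, -0.2], [0.0, 0.3]]
```

Emit:
carry_out --motion '[[[40,-15,0],[0,0,0]],[[80,-30,0],[0,0,0]],[[120,-45,0],[0,0,0]],[[150,-55,40],[0,0,0]],[[173,-63,80],[0,0,0]],[[173,-63,120],[0,0,0]],[[173,-63,150],[0,0,0]],[[173,-63,150],[0,0,0]],[[173,-63,150],[0,0,0]],[[173,-63,150],[0,0,0]],[[173,-63,150],[0,0,0]]]' --grip -1

```text
clock: 1.92
tool_pos: [0.4641, 0.173, 0.1008]
tcp_rot: [179.8, -0.0, 90.0]
ft_force: [-0.6, -0.1, 0.0]
opening: 0.0001
grasp_force: 0.0
```

Run:
```python
from rig import robot
import cv2,numpy as np
s=robot.snapshot("wrist"); i=s["image"][:,:,::-1].copy()
F=np.diag([1,-1,-1,1.])
q=s["mtx"]@(F@s["view"]@[.462,.1755,.022,1])[:3];q/=q[2]
print(q, robot.get_state()["tool_pos"])
print([(np.round(d["at"],4).tolist(),round(d["conf"],2)) for d in robot.landmark_of("wrist","call_top")])
cv2.drawMarker(i,(int(q[0]),int(q[1])),(255,255,0),0,14,1)
cv2.imwrite("pics/w1.png",i)
```

```text
[275.90257694 218.66075604   1.        ] [0.4640117  0.17298318 0.10070718]
[([0.5061, 0.2723, 0.0204], 0.85), ([0.464, 0.1773, 0.02], 0.83), ([0.3802, 0.2432, 0.0243], 0.81), ([0.4635, 0.0807, 0.0202], 0.7)]
```

View pics/w1.png

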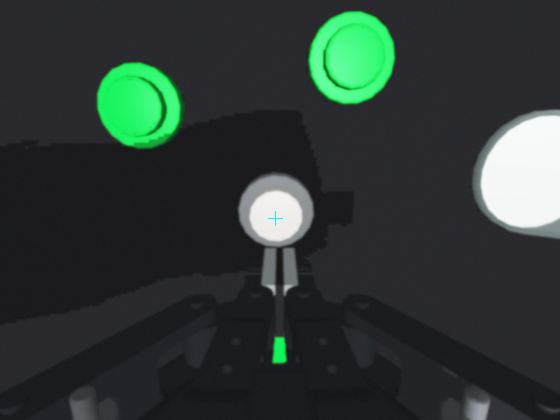

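The wrist view shows the white cap at (276,216), on my projected point (276,219). Pressing now.

Emit:
carry_out --motion '[[[3,-2,25],[0,0,0]],[[3,-2,45],[0,0,0]],[[3,-2,55],[0,0,0]],[[3,-2,58],[0,0,0]],[[3,-2,61],[0,0,0]],[[3,-2,63],[0,0,0]],[[3,-2,65],[0,0,0]],[[3,-2,65],[0,0,0]]]'

```text
clock: 2.68
tool_pos: [0.4604, 0.1759, 0.0338]
tcp_rot: [180.0, 0.0, 90.0]
ft_force: [-1.8, -1.9, 4.5]
opening: 0.0002
grasp_force: 2.2
```

Emit:
carry_out --motion '[[[0,0,1],[0,0,0]],[[0,0,2],[0,0,0]],[[0,0,3],[0,0,0]],[[0,0,3],[0,0,0]],[[0,0,3],[0,0,0]]]'

```text
clock: 3.1
tool_pos: [0.4606, 0.176, 0.0325]
tcp_rot: [179.9, 0.0, 90.0]
ft_force: [-9.1, -4.8, 35.2]
opening: -0.0001
grasp_force: 17.3
```

Emit:
carry_out --motion '[[[0,0,-5],[0,0,0]],[[0,0,-25],[0,0,0]],[[0,0,-60],[0,0,0]],[[0,0,-100],[0,0,0]],[[0,0,-140],[0,0,0]],[[0,0,-180],[0,0,0]],[[-25,25,-190],[0,0,0]],[[-50,50,-190],[0,0,0]],[[-75,75,-190],[0,0,0]],[[-100,100,-190],[0,0,0]],[[-125,125,-190],[0,0,0]],[[-150,148,-190],[0,0,0]],[[-170,167,-190],[0,0,0]],[[-181,178,-185],[0,0,0]],[[-181,178,-175],[0,0,0]],[[-181,178,-165],[0,0,0]],[[-181,178,-155],[0,0,0]],[[-181,178,-152],[0,0,0]],[[-181,178,-152],[0,0,0]],[[-181,178,-152],[0,0,0]]]'

```text
clock: 4.77
tool_pos: [0.6376, -0.0043, 0.1825]
tcp_rot: [-180.0, -0.0, 90.1]
ft_force: [0.8, -0.0, 0.7]
opening: -0.0003
grasp_force: 0.0
```

Run:
```python
from rig import robot
import cv2,numpy as np
F=np.diag([1,-1,-1,1.]);row=[]
print(robot.get_state()["tool_pos"])
for c in("scene","side","wrist"):
    s=robot.snapshot(c)
    print(c,[(np.round(d["at"],4).tolist(),round(d["conf"],2)) for d in robot.landmark_of(c,"open_mouth")])
    q=s["mtx"]@(F@s["view"]@[.638,-.005,.14,1])[:3];q/=q[2]
    p=cv2.getRectSubPix(s["image"][:,:,::-1].copy(),(65,100) if c!="wrist" else (260,400),(float(q[0]),float(q[1])-10))
    row.append(cv2.resize(p,(260,400),interpolation=cv2.INTER_CUBIC))
cv2.imwrite("pics/m.png",np.hstack(row))
```

```text
[ 0.63762411 -0.00426368  0.18248558]
scene [([0.6362, -0.0064, 0.1373], 0.87), ([0.6355, 0.2012, 0.001], 0.31)]
side [([0.6391, 0.0005, 0.1403], 0.95), ([0.637, 0.2, -0.0036], 0.56)]
wrist [([0.6378, -0.0045, 0.1401], 0.83)]
```

View pics/m.png

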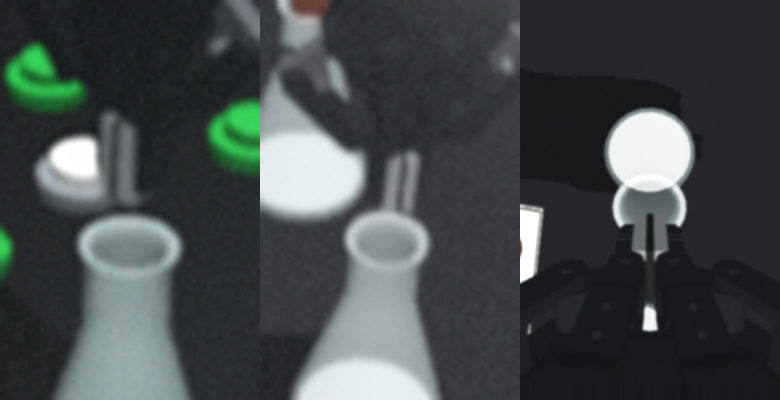

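The tips stand centred over the mouth in all three views, about 25 mm above it, so I hold here.

Emit:
carry_out --motion '[[[0,0,0],[0,0,0]],[[0,0,0],[0,0,0]],[[0,0,0],[0,0,0]],[[0,0,0],[0,0,0]],[[0,0,0],[0,0,0]],[[0,0,0],[0,0,0]],[[0,0,0],[0,0,0]],[[0,0,0],[0,0,0]],[[0,0,0],[0,0,0]],[[0,0,0],[0,0,0]],[[0,0,0],[0,0,0]],[[0,0,0],[0,0,0]],[[0,0,0],[0,0,0]],[[0,0,0],[0,0,0]],[[0,0,0],[0,0,0]],[[0,0,0],[0,0,0]],[[0,0,0],[0,0,0]],[[0,0,0],[0,0,0]],[[0,0,0],[0,0,0]],[[0,0,0],[0,0,0]]]'

```text
clock: 6.73
tool_pos: [0.638, -0.005, 0.1823]
tcp_rot: [180.0, 0.0, 90.0]
ft_force: [0.0, 0.3, 0.6]
opening: 0.0001
grasp_force: 0.0
```

Emit:
carry_out --motion '[[[0,0,0],[0,0,0]],[[0,0,0],[0,0,0]],[[0,0,0],[0,0,0]],[[0,0,0],[0,0,0]],[[0,0,0],[0,0,0]],[[0,0,0],[0,0,0]],[[0,0,0],[0,0,0]],[[0,0,0],[0,0,0]],[[0,0,0],[0,0,0]],[[0,0,0],[0,0,0]],[[0,0,-20],[0,0,0]],[[0,-20,-40],[0,0,0]],[[0,-50,-40],[0,0,0]],[[0,-85,-40],[0,0,0]],[[-10,-120,-40],[0,0,0]],[[-30,-150,-40],[0,0,0]],[[-55,-175,-40],[0,0,0]],[[-85,-189,-40],[0,0,0]],[[-120,-189,-40],[0,0,0]],[[-150,-189,-40],[0,0,0]]]'

```text
clock: 8.4
tool_pos: [0.4482, -0.1566, 0.223]
tcp_rot: [179.9, 0.0, 90.0]
ft_force: [1.1, 0.2, 0.2]
opening: -0.0005
grasp_force: 0.0
```

Emit:
carry_out --motion '[[[-35,0,0],[0,0,0]],[[-70,0,0],[0,0,0]],[[-100,0,0],[0,0,0]],[[-117,0,20],[0,0,0]],[[-117,0,50],[0,0,0]],[[-117,0,80],[0,0,0]],[[-117,0,100],[0,0,0]],[[-117,0,100],[0,0,0]],[[-117,0,100],[0,0,0]]]'

```text
clock: 9.15
tool_pos: [0.4485, -0.2716, 0.122]
tcp_rot: [-179.9, -0.1, 90.0]
ft_force: [0.9, 1.0, 0.5]
opening: 0.0002
grasp_force: 0.0
```

Run:
```python
from rig import robot
import cv2,numpy as np
F=np.diag([1,-1,-1,1.]);row=[]
print(robot.get_state()["tool_pos"])
for c in("scene","side","wrist"):
    s=robot.snapshot(c)
    print(c,[(np.round(d["at"],4).tolist(),round(d["conf"],2)) for d in robot.landmark_of(c,"stopper_medium_top")])
    q=s["mtx"]@(F@s["view"]@[.449,-.272,.034,1])[:3];q/=q[2]
    p=cv2.getRectSubPix(s["image"][:,:,::-1].copy(),(65,100) if c!="wrist" else (260,400),(float(q[0]),float(q[1])-10))
    p=cv2.resize(p,(260,400),interpolation=cv2.INTER_CUBIC)
    cv2.drawMarker(p,(130,240 if c!="wrist" else 210),(255,255,0),0,12,1)
    row.append(p)
cv2.imwrite("pics/s.png",np.hstack(row))
```

```text
[ 0.44851003 -0.27162276  0.12204252]
scene [([0.4473, -0.2712, 0.0329], 0.64)]
side [([0.448, -0.2705, 0.0358], 0.76)]
wrist [([0.4485, -0.2684, 0.0363], 0.57)]
```

View pics/s.png

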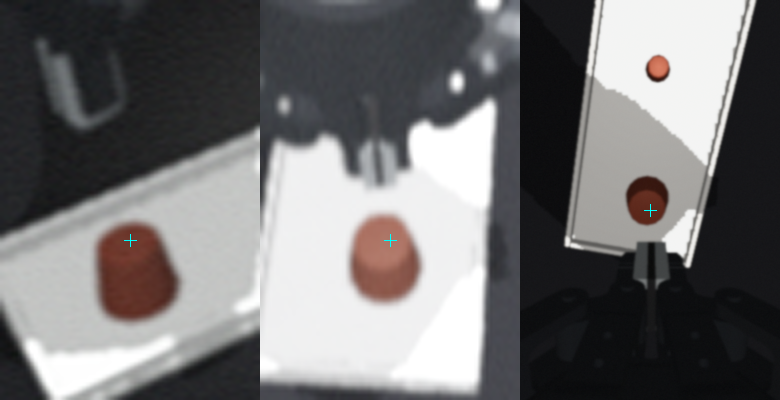

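The medium stopper's top sits at the marker in all three views, within about 1–2 mm. I'll lower to 25 mm above it.

Emit:
carry_out --motion '[[[1,-1,15],[0,0,0]],[[1,-1,30],[0,0,0]],[[1,-1,40],[0,0,0]],[[1,-1,46],[0,0,0]],[[1,-1,46],[0,0,0]],[[1,-1,46],[0,0,0]],[[1,-1,46],[0,0,0]],[[1,-1,46],[0,0,0]],[[1,-1,46],[0,0,0]],[[1,-1,46],[0,0,0]],[[1,-1,46],[0,0,0]],[[1,-1,46],[0,0,0]],[[1,-1,46],[0,0,0]],[[1,-1,46],[0,0,0]],[[1,-1,46],[0,0,0]],[[1,-1,46],[0,0,0]],[[1,-1,46],[0,0,0]],[[1,-1,46],[0,0,0]],[[1,-1,46],[0,0,0]],[[1,-1,46],[0,0,0]]]'

```text
clock: 11.12
tool_pos: [0.448, -0.271, 0.0763]
tcp_rot: [-180.0, -0.0, 90.0]
ft_force: [0.1, 0.1, 0.2]
opening: -0.0
grasp_force: 0.0
```

Emit:
carry_out --motion '[[[0,0,0],[0,0,0]],[[0,0,0],[0,0,0]],[[0,0,0],[0,0,0]],[[0,0,0],[0,0,0]],[[0,0,0],[0,0,0]],[[0,0,0],[0,0,0]],[[0,0,0],[0,0,0]],[[0,0,0],[0,0,0]],[[0,0,0],[0,0,0]],[[0,0,0],[0,0,0]],[[0,0,0],[0,0,0]],[[0,0,0],[0,0,0]],[[0,0,0],[0,0,0]],[[0,0,0],[0,0,0]]]'

```text
clock: 12.28
tool_pos: [0.448, -0.271, 0.0763]
tcp_rot: [-180.0, 0.0, 90.0]
ft_force: [0.5, 0.7, -0.8]
opening: 0.0
grasp_force: 0.0
```

```bash
python3 -c "
from rig import robot
print(robot.sign_off())"
```

```text
the job is handed in; nothing more can be done
None
```

I pressed the call button to its stop and released it, held the fingertips about 25 mm above the open flask's mouth for over two seconds, and handed in still pointing about 25 mm above the medium stopper; no flask, stopper or tray was touched, and no verdict came back.

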